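# Feel for the free compartment of the jar crate and put the jar away

## Task

Put the loose jar away in the splash-proof crate, in the compartment that is still empty. The leaves hide what is inside, so before you pick the jar up, push the fingertips down through the leaves of one compartment after another until you have felt which one is empty. Then lower the jar upright through its leaves, set it gently in the nest on the floor of the compartment without dropping it, and withdraw so that the leaves spring shut; leave the other things on the worktop as they are.

Things in the scene. Friction and masses are not known exactly. Their poses are not given: they have to be found in the camera images.
- crate: grey plastic crate, 144 (its x) x 244 (its y) x 108 mm high, fixed on the worktop, with four covered compartments in a row. Origin at the centre of its underside, z up, x pointing away from the robot, y to the left along the row. Each compartment is 136 (x) x 56 (y) mm inside, its mouth 136 x 48 mm, roofed 4 mm below the rim by two sprung leaves that meet along the middle of the mouth, parallel to the crate's x
- rim (a point): centre of the crate's top, at rim height. The compartment floors (felt) lie 100 mm below the rim; ribs 28 mm high leave a nest 59 mm long for one jar in the middle. Three compartments hold such a jar, within 3 mm of the middle, whose lid stops fingertips dead 32 mm below the rim. In the empty one they meet only the leaves (1 to 2 N): fingertips that pass 45 mm below the rim have found it
- cell1 (a point): centre of the mouth of compartment 1 (counted along the row from the left, +y, end), at rim height (108 mm over the worktop); axes as the crate's
- cell2 (a point): centre of the mouth of compartment 2 (counted along the row from the left, +y, end), at rim height (108 mm over the worktop); axes as the crate's
- cell3 (a point): centre of the mouth of compartment 3 (counted along the row from the left, +y, end), at rim height (108 mm over the worktop); axes as the crate's
- cell4 (a point): centre of the mouth of compartment 4 (counted along the row from the left, +y, end), at rim height (108 mm over the worktop); axes as the crate's
- jar_mid (a point): the loose screw-lid jar to be put away, white with a black lid, upright on the worktop in front of the polisher, 40 mm diameter, 68 mm tall, about 0.15 kg; this point is its centre, half-way up (34 mm above its base), z along its axis
- leaf1n (a joint): one of the two sheet-steel leaves that close compartment 1 (132 x 24 mm, 2 mm thick, rubber edge, hinged on the compartment's long +y side): 0 = shut and level, grows to 1.55 rad as it is pushed down; a spring of 0.2 to 0.7 N at its edge shuts it again
- leaf1f (a joint): one of the two sheet-steel leaves that close compartment 1 (132 x 24 mm, 2 mm thick, rubber edge, hinged on the compartment's long -y side): 0 = shut and level, grows to 1.55 rad as it is pushed down; a spring of 0.2 to 0.7 N at its edge shuts it again
- leaf2n (a joint): one of the two sheet-steel leaves that close compartment 2 (132 x 24 mm, 2 mm thick, rubber edge, hinged on the compartment's long +y side): 0 = shut and level, grows to 1.55 rad as it is pushed down; a spring of 0.2 to 0.7 N at its edge shuts it again
- leaf2f (a joint): one of the two sheet-steel leaves that close compartment 2 (132 x 24 mm, 2 mm thick, rubber edge, hinged on the compartment's long -y side): 0 = shut and level, grows to 1.55 rad as it is pushed down; a spring of 0.2 to 0.7 N at its edge shuts it again
- leaf3n (a joint): one of the two sheet-steel leaves that close compartment 3 (132 x 24 mm, 2 mm thick, rubber edge, hinged on the compartment's long +y side): 0 = shut and level, grows to 1.55 rad as it is pushed down; a spring of 0.2 to 0.7 N at its edge shuts it again
- leaf3f (a joint): one of the two sheet-steel leaves that close compartment 3 (132 x 24 mm, 2 mm thick, rubber edge, hinged on the compartment's long -y side): 0 = shut and level, grows to 1.55 rad as it is pushed down; a spring of 0.2 to 0.7 N at its edge shuts it again
- leaf4n (a joint): one of the two sheet-steel leaves that close compartment 4 (132 x 24 mm, 2 mm thick, rubber edge, hinged on the compartment's long +y side): 0 = shut and level, grows to 1.55 rad as it is pushed down; a spring of 0.2 to 0.7 N at its edge shuts it again
- leaf4f (a joint): one of the two sheet-steel leaves that close compartment 4 (132 x 24 mm, 2 mm thick, rubber edge, hinged on the compartment's long -y side): 0 = shut and level, grows to 1.55 rad as it is pushed down; a spring of 0.2 to 0.7 N at its edge shuts it again
- petri_dish: low round glass dish, 89 mm diameter, 14 mm high, a bystander; origin under its centre
- ref_block: flat round steel block, 60 mm diameter, 14 mm high, a bystander; origin under its centre
- beaker: glass beaker, 55 mm diameter, 70 mm high, a bystander; origin under its centre
- jar: the same loose jar; origin at the centre of its base. The polisher's front (180 mm high, knobs to 20 mm before it) stands 75 to 95 mm beyond it, so it is best gripped across y; the polisher's right end (tap on top, 240 mm high) stands just left of the crate, so carry the jar on the robot's side of it
Mind the look-alikes: they are no part of the job. Leave any red or yellow look-alike of the jar alone.

How it is judged:
By the outcome, as a careful person would: the job done as asked, in the order asked, and still so for the second after the job is handed in, with the robot touching nothing.
It also fails if it takes over 64 s, if anything falls off the work surface, if the arm or the gripper's body presses on something with over 40 N, if the wrist force passes 120 N, or if a joint passes its speed limit or range.

## Robot

A 6-joint arm with a two-finger parallel gripper is mounted at the origin on a cart in front of the work surface, level with it; the furniture and walls round the work are solid. World frame = base frame: x ahead of the robot, y to its left, z up, the work surface at z = 0. Lengths are in m, angles in degrees, forces in N, time in s.
With the tool pointing down it reaches from about 0.325 to 0.85 m from the base axis. Payload 15.5 kg.
Tool frame: the origin (TCP) lies midway between the tips of the shut fingers; the grasp point (between the pads) lies 19 mm behind it; z points along the fingers, y is the line along which they close (so a half turn about z gives the same grasp; the last joint's range is limited). The gripper opens to 91 mm and grips with 3 to 60 N. Pads are 32 mm wide; open, the fingers measure 118 mm over their backs; the gripper's body (76 mm by 178 mm) begins 60 mm behind the grasp point.
Start: joints at [66.148, 28.281, 77.091, -0, 74.628, -5.472], TCP at [0.197, 0.593, 0.178] pointing down, gripper open.
Joint ranges: [-166.48, 166.48], [-47.26, 123.95], [12.59, 153.08], [-70.14, 250.14], [6.76, 159.57], [-176.63, 176.63]. Speed limits (degrees/s): [108.29, 108.29, 147.25, 172.46, 172.46, 172.46].

## Interface

Orientations are given as a 3x3 rotation matrix whose columns are the frame's x, y, z axes.
In Python, from bench import ctrl gives the robot as it stands. The module is installed in compiled form; this text tells all that it offers. Calls block until the motion is done:
- ctrl.goto(position, orientation): joint-space move of the TCP to a pose.
- ctrl.move_l(position, vel=0.15, ori=None, contact_N=None): straight line of the TCP; ori=None keeps the orientation; vel is the mean speed in m/s. With contact_N (N) it stops when the force on the tool has changed by that much, and returns True; else False.
- ctrl.movej(angles): joint-space move.
- ctrl.command_gripper(opening): opening from 0.0 (shut) to 1.0 (fully open); the grip force is fixed at half the most; returns when the fingers have stopped.
- ctrl.sleep(seconds).
- ctrl.ik(position, orientation): joint angles nearest the present ones, or None.
- ctrl.read_camera(name): name is "scene" or "top" or "wrist"; returns the picture (420x560x3 uint8, blue, green, red); there is no depth.
- ctrl.camera_params(name): a dict with "fx", "fy", "cx", "cy" (pixels), "pose" (4x4, takes a point from camera to world coordinates); the wrist camera has in their place "T_tool_cam" (4x4, takes a point from camera to tool coordinates, whose origin is the TCP and whose axes are the flange's). Camera axes: x right, y up, looking along -z (the intrinsics and any distortion apply to the point x, -y, -z); pixel columns grow to the right and rows downward; lengths in m; the calibration is good to about 2 mm. A picture is of the moment at which its call begins: read the wrist's pose just before it. camera_params takes no time and is no camera call.
A pose or a line that the arm cannot do raises ctrl.MotionError and nothing moves.
- ctrl.sign_off(): hands the job in; it is judged then, once.
Readings, each from a call of its own:
- ctrl.current_t(): time.
- ctrl.current_q(): joint angles.
- ctrl.current_dq(): joint speeds.
- ctrl.current_effort(): joint torques, N m.
- ctrl.current_tool_pos(): TCP position.
- ctrl.current_eef_rot(): TCP orientation.
- ctrl.current_contact_force(): force on the tool from outside, world axes, zero at the start.
- ctrl.current_wrist_torque(): the same for the moment, N m.
- ctrl.current_grip_width(): opening from 0.0 (shut) to 1.0 (fully open).
- ctrl.current_grasp_force(): force on a finger pad.
Only numpy, scipy, OpenCV 4.12 (cv2) and the standard library are available. Lean on these libraries where they do the work, as an engineer would, in place of code of your own. Each camera call takes 0.05 s, during which the arm holds its last target. There are 200 camera calls.

## Working session

There is one attempt and no reset: what is moved stays moved. The work goes in short steps, each a Python script; the robot and the scene stay as the last script left them, time stands still between calls to the robot, and variables do not carry over. Pictures are saved under pics/ and viewed, at most 11 in all, crops included, and the job is handed in when it is done.

```bash
mkdir -p pics; python3 - <<'E'
from bench import ctrl
import cv2
for n in ("scene","top"):
    cv2.imwrite(f"pics/{n}0.png",ctrl.read_camera(n)); p=ctrl.camera_params(n); print(n,p)
print(ctrl.camera_params("wrist")); print(ctrl.current_eef_rot(), ctrl.current_t())
E
```

```text
scene {'fx': 468.856631136313, 'fy': 468.856631136313, 'cx': 276.91955164935945, 'cy': 202.42845052388518, 'pose': array([[ 0.6874766 ,  0.46165535, -0.56058028, -0.15424499],
       [-0.72599983,  0.41849378, -0.54569882, -0.72773251],
       [-0.01732542,  0.78213636,  0.62286639,  0.90809842],
       [ 0.        ,  0.        ,  0.        ,  1.        ]])}
top {'fx': 448.27395649743227, 'fy': 448.27395649743227, 'cx': 285.6593236122832, 'cy': 215.1347309560091, 'pose': array([[-0.02235064,  0.99576726, -0.08915157,  0.4343815 ],
       [-0.99950273, -0.02027211,  0.02415239,  0.00430094],
       [ 0.02224287,  0.08964706,  0.99572519,  1.53605547],
       [ 0.        ,  0.        ,  0.        ,  1.        ]])}
{'fx': 314.5774369207105, 'fy': 314.5774369207105, 'cx': 281.8989403514129, 'cy': 204.0993821876692, 'T_tool_cam': array([[-3.78953012e-04,  9.72122488e-01,  2.34473291e-01,
         6.60326712e-02],
       [ 9.99999732e-01,  2.21412585e-04,  6.98214953e-04,
        -7.35126385e-04],
       [ 6.26835120e-04,  2.34473492e-01, -9.72122311e-01,
        -2.06425898e-01],
       [ 0.00000000e+00,  0.00000000e+00,  0.00000000e+00,
         1.00000000e+00]])}
[[-9.48995808e-01  3.15288388e-01 -4.33577046e-04]
 [ 3.15288674e-01  9.48995248e-01 -1.03446853e-03]
 [ 8.53066411e-05 -1.11840823e-03 -9.99999371e-01]] 0.1
```

View pics/scene0.png

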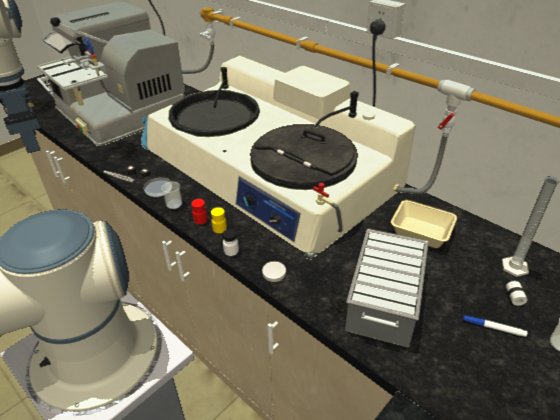

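View pics/top0.png

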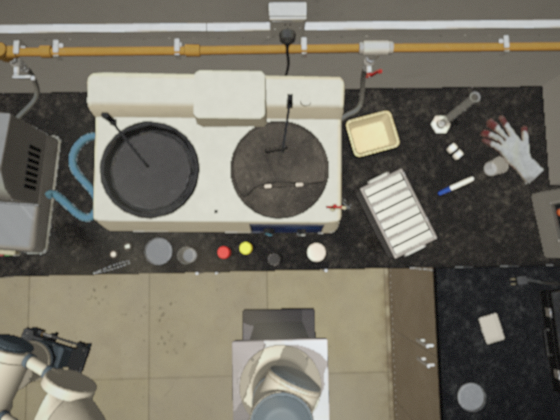

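The scene view shows the crate at about (388,285) and the white jar with a black lid at (231,245). In the top view they are at (398,213) and (273,259). I'll enlarge both.

```bash
python3 - <<'E'
import cv2,numpy as np
t=cv2.imread("pics/top0.png");s=cv2.imread("pics/scene0.png")
a=cv2.resize(t[160:270,250:450],(800,440),interpolation=cv2.INTER_CUBIC)
cv2.imwrite("pics/tc.png",a)
b=cv2.resize(s[215:355,200:440],None,fx=3.3333,fy=3.3333,interpolation=cv2.INTER_CUBIC)
cv2.imwrite("pics/sc.png",b)
E
```

```text
(no output)
```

View pics/tc.png

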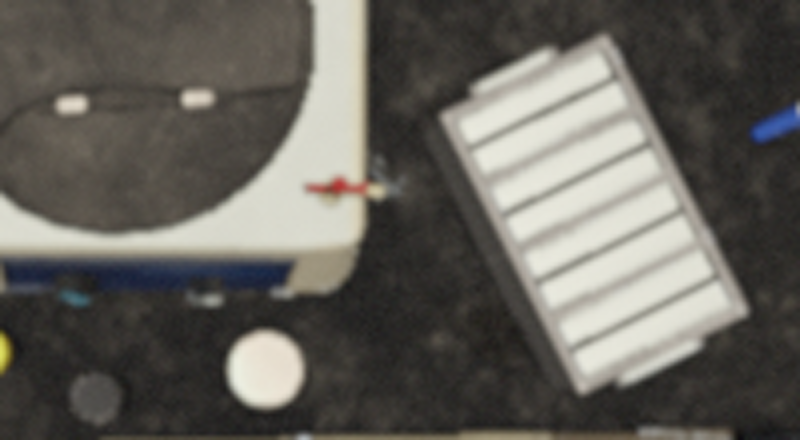

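View pics/sc.png

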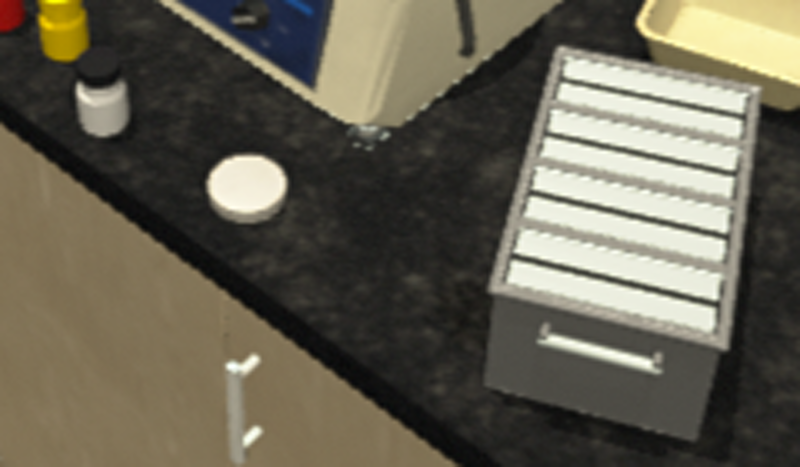

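The crops give me the crate's rim corners, the lid circle and the slits. Next I solve the poses with both cameras.

```bash
cat > h.py <<'E'
import numpy as np,cv2
from bench import ctrl
from scipy.optimize import least_squares
def proj(cam,P):
    p=ctrl.camera_params(cam);T=np.linalg.inv(p["pose"]);c=np.atleast_2d(P)@T[:3,:3].T+T[:3,3]
    return np.c_[p["cx"]+p["fx"]*c[:,0]/-c[:,2],p["cy"]-p["fy"]*c[:,1]/-c[:,2]]
def unproj(cam,uv,z):
    p=ctrl.camera_params(cam);return ray(p,p["pose"],uv,z)
def ray(p,T,uv,z):
    uv=np.atleast_2d(np.float64(uv));d=np.c_[(uv[:,0]-p["cx"])/p["fx"],-(uv[:,1]-p["cy"])/p["fy"],-np.ones(len(uv))]@T[:3,:3].T
    return (T[:3,3]+d*((z-T[2,3])/d[:,2])[:,None])[:,:2]
def wrist(uv,z):
    p=ctrl.camera_params("wrist");T=np.eye(4);T[:3,:3]=ctrl.current_eef_rot();T[:3,3]=ctrl.current_tool_pos()
    return ray(p,T@p["T_tool_cam"],uv,z)
E
python3 - <<'E'
from h import *
t=lambda a:(np.array(a,float)+.5)/4-.5+[250,160]
s=lambda a:(np.array(a,float)+.5)/3.3333-.5+[200,215]
C=np.array([[-.072,.122],[.072,.122],[.072,-.122],[-.072,-.122]])
tc=t([(442,117),(605,38),(748,313),(582,393)]);sc=s([(560,48),(758,90),(727,347),(490,290)])
for nm,px in(("top",tc),("scene",sc)):
    W=unproj(nm,px,.108)
    def P(v): c,q=np.cos(v[2]),np.sin(v[2]); return C@np.array([[c,q],[-q,c]])+v[:2]
    r=least_squares(lambda v:(P(v)-W).ravel(),[*W.mean(0),-.9]);print(nm,r.x,np.degrees(r.x[2]),(P(r.x)-W)*1e3)
print("slit mids",unproj("top",t([(542,113.5),(576.5,180),(611,246.5),(645.5,313)]),.104))
print("jar",unproj("top",t((96,397)),.068),unproj("scene",s((99,65)),.068))
print("block",unproj("top",t((265,370)),.014),unproj("scene",s((248,183)),.014))
print("polisher corner tap",unproj("top",t([(360,290),(365,0),(340,187)]),.18), unproj("top",t((390,190)),.1))
E
```

```text
top [ 0.56112713 -0.39253707 -1.13843517] -65.22753069668897 [[-0.71312451 -3.3895758 ]
 [-2.56013763  1.13887919]
 [ 1.39047289  4.11336728]
 [ 1.88278925 -1.86267067]]
scene [ 0.56043491 -0.39100689 -1.14045681] -65.34336200398486 [[-0.73435721 -2.02611048]
 [-0.14962943  1.3624585 ]
 [-1.22736961  2.58919169]
 [ 2.11135625 -1.92553971]]
slit mids [[ 0.64434029 -0.35489628]
 [ 0.58958806 -0.38062084]
 [ 0.53515587 -0.40619503]
 [ 0.48104092 -0.43162017]]
jar [[0.42355771 0.01110497]] [[0.4185899 0.0089367]]
block [[ 0.44270461 -0.13223496]] [[ 0.442382  -0.1311709]]
polisher corner tap [[ 0.50068391 -0.19127256]
 [ 0.7239988  -0.20255002]
 [ 0.57957969 -0.17858519]] [[ 0.58490147 -0.22980185]]
```

The cameras agree: the crate is at about (0.561,-0.392) with yaw -65°, and the jar is near (0.421,0.010). Now a closer check with the wrist camera over both.

```bash
cat >> h.py <<'E'
def R(yx):  # tool down, tool x at world yaw yx (deg)
    c,s=np.cos(np.radians(yx)),np.sin(np.radians(yx));return np.array([[c,s,0],[s,-c,0],[0,0,-1.]])
E
python3 - <<'E'
from h import *
ctrl.move_l([0.2,0.5,0.38],vel=.3)
ctrl.goto([0.42,0.01,0.33],R(180)); print(ctrl.current_q(),ctrl.current_t())
def shot(n,pts):
    ctrl.sleep(.3)
    T=np.eye(4);T[:3,:3]=ctrl.current_eef_rot();T[:3,3]=ctrl.current_tool_pos()
    im=ctrl.read_camera("wrist");cv2.imwrite(f"pics/{n}.png",cv2.resize(im,None,fx=1.42,fy=1.42,interpolation=cv2.INTER_CUBIC));np.save(n+".npy",T)
shot("wj",0)
ctrl.goto([0.54,-0.40,0.42],R(204.8)); print(ctrl.current_q(),ctrl.current_t())
shot("wc",0); print(ctrl.current_contact_force())
E
```

```text
[-6.72462956e+00  3.55051391e+00  8.88690745e+01  9.06809356e-03
  8.75823806e+01 -9.67575361e+01] 2.9417
[-4.15457308e+01  2.66099504e+01  4.37368990e+01  1.20252947e-02
  1.09648141e+02 -1.56377509e+02] 4.9
[ 0.63344647 -0.1718417   0.93373898]
```

View pics/wj.png

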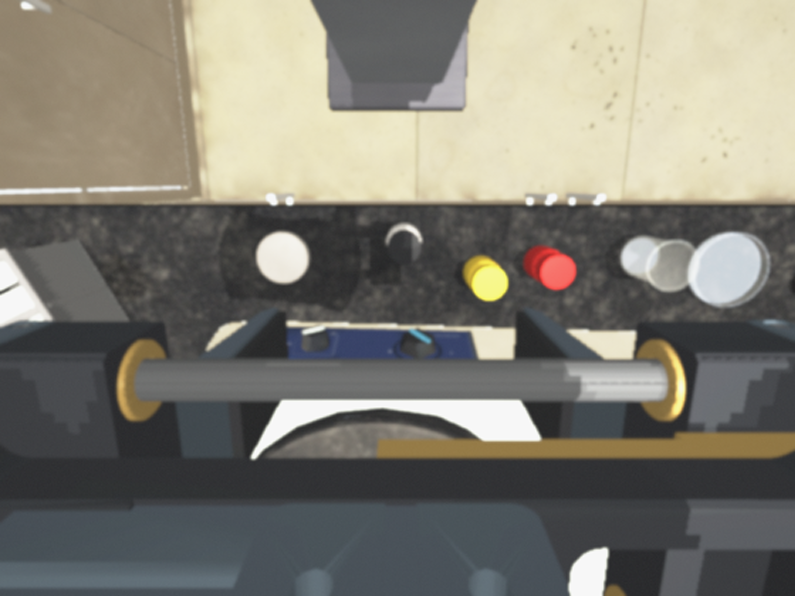

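View pics/wc.png

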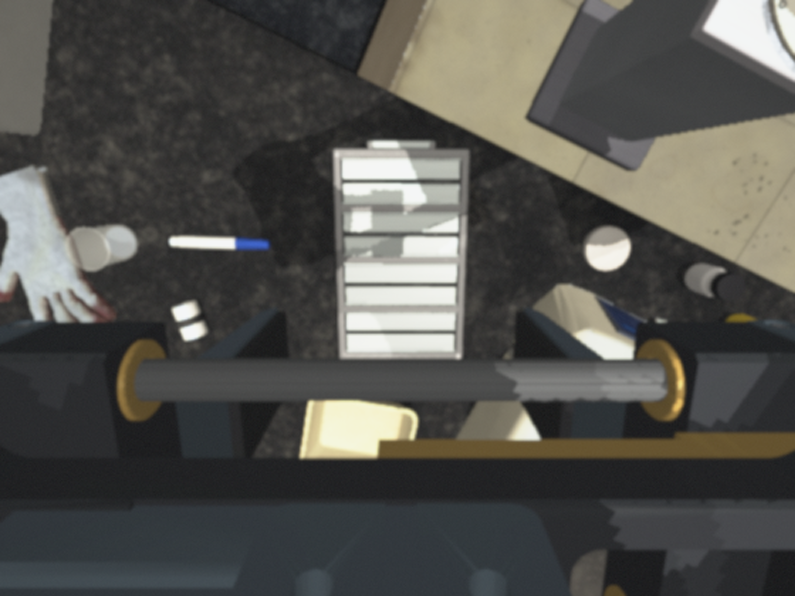

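The wrist view shows the jar's lid at about (405,244) in the enlarged picture. The crate's rim corners are at (333,150), (469,149), (463,358) and (340,360).

```bash
python3 - <<'E'
from h import *
p=ctrl.camera_params("wrist");w=lambda a:(np.array(a,float)+.5)/1.42-.5
Tj,Tc=[np.load(n)@p["T_tool_cam"] for n in("wj.npy","wc.npy")]
print("jar",ray(p,Tj,w([(405,244)]),.068),"block",ray(p,Tj,w([(282,257)]),.014))
C=np.array([[.072,-.122],[-.072,-.122],[-.072,.122],[.072,.122]])
W=ray(p,Tc,w([(333,150),(469,149),(463,358),(340,360)]),.108)
def P(v): c,q=np.cos(v[2]),np.sin(v[2]); return C@np.array([[c,q],[-q,c]])+v[:2]
r=least_squares(lambda v:(P(v)-W).ravel(),[*W.mean(0),-1.1]);print(r.x,np.degrees(r.x[2]),(P(r.x)-W)*1e3)
print("slits",ray(p,Tc,w([(401,182),(401,234),(401.5,285),(402,333)]),.104))
E
```

```text
jar [[0.41666333 0.01469053]] block [[ 0.43937891 -0.1300791 ]]
[ 0.56022611 -0.38965717 -1.13252297] -64.88878623337129 [[ 0.55302421  3.75934717]
 [ 3.76277661 -2.43069421]
 [ 0.50134775 -4.15836554]
 [-4.81714856  2.82971258]]
slits [[ 0.4794111  -0.42735226]
 [ 0.53299425 -0.40256071]
 [ 0.58820969 -0.37635273]
 [ 0.64300566 -0.35030373]]
```

```bash
cat >> h.py <<'E'
CR=np.array([.561,-.391]);YA=-65.0
def cell(n,z): 
    a=np.radians(YA+90);return [*(CR+(.15-.06*n)*np.array([np.cos(a),np.sin(a)])),z]
RC=R(YA+270)
E
python3 - <<'E'
from h import *
ctrl.command_gripper(0.0)
ctrl.goto(cell(4,.17),RC)
for n in (4,3,2,1):
    ctrl.move_l(cell(n,.13),vel=.15); ctrl.sleep(.15)
    hit=ctrl.move_l(cell(n,.059),vel=.035,contact_N=7)
    p=ctrl.current_tool_pos();print(n,hit,p,ctrl.current_contact_force(),ctrl.current_t())
    ctrl.move_l(cell(n,.13),vel=.12)
    if not hit or not .066<p[2]<.084: break
E
```

```text
4 False [ 0.47947875 -0.42911081  0.05912806] [0.70561155 0.41219309 2.27870571] 10.375
```

Compartment 4 is empty: the tips passed 49 mm below the rim at about 1.4 N. Now the jar, travelling on the robot's side.

```bash
python3 - <<'E'
from h import *
ctrl.move_l(cell(4,.2),vel=.2)
ctrl.command_gripper(1.0)
ctrl.goto([.38,-.24,.23],R(190))
ctrl.goto([.419,.011,.17],R(180)); ctrl.sleep(.3)
T=np.eye(4);T[:3,:3]=ctrl.current_eef_rot();T[:3,3]=ctrl.current_tool_pos();np.save("wk.npy",T)
im=ctrl.read_camera("wrist");cv2.imwrite("pics/wk.png",cv2.resize(im[100:300,160:400],None,fx=3,fy=3,interpolation=cv2.INTER_CUBIC))
print(ctrl.current_t())
E
```

```text
15.2417
```

View pics/wk.png

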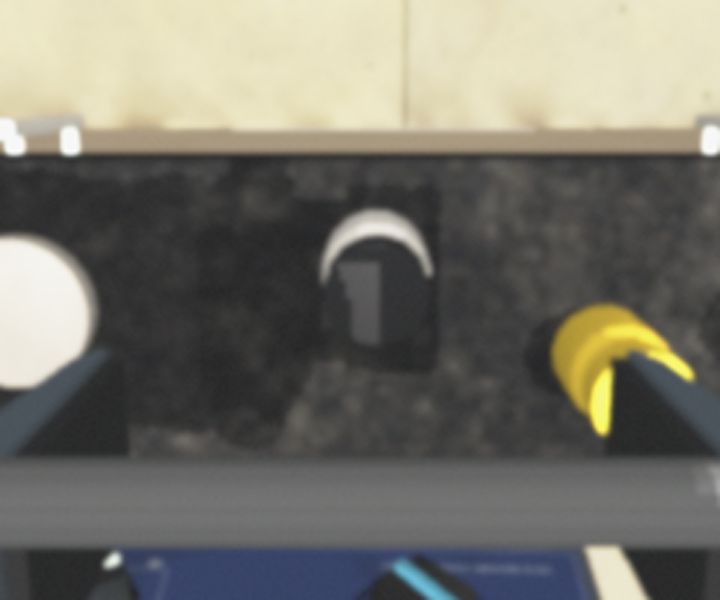

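The lid centre is at about (379,291) in the crop. The yellow look-alike at about (600,345) is close to the +y finger, so I'll approach with a narrower opening.

```bash
python3 - <<'E'
from h import *
p=ctrl.camera_params("wrist");T=np.load("wk.npy")@p["T_tool_cam"];w=lambda a:(np.array(a,float)+.5)/3-.5+[160,100]
print("lid",ray(p,T,w([(379,291),(330,291),(430,291),(379,237),(379,345)]),.068),"yellow",ray(p,T,w([(600,350)]),.06))
E
```

```text
lid [[ 0.41967302  0.01366042]
 [ 0.41964951 -0.00272547]
 [ 0.41969749  0.0307145 ]
 [ 0.40145233  0.01363214]
 [ 0.43840106  0.01368948]] yellow [[0.44253354 0.09076168]]
```

```bash
python3 - <<'E'
from h import *
ctrl.command_gripper(.72)
ctrl.move_l([.4195,.0135,.09],vel=.2)
hit=ctrl.move_l([.4195,.0135,.033],vel=.06,contact_N=8); print(hit,ctrl.current_tool_pos())
ctrl.command_gripper(0.0)
ctrl.sleep(.2);print(ctrl.current_grip_width()*91,ctrl.current_grasp_force(),ctrl.current_contact_force())
ctrl.move_l([.4195,.0135,.06],vel=.06); ctrl.sleep(.3)
print(ctrl.current_grip_width()*91,ctrl.current_grasp_force(),ctrl.current_contact_force(),ctrl.current_t())
E
```

```text
False [0.41971713 0.01349232 0.03326682]
0.32691652230036483 0.0 [-0.66828488  0.46010215 -0.43823721]
1.0462200837197475 0.0 [-0.66202847 -0.47020685  0.60104477] 19.6167
```

The fingers shut on nothing, so I look again.

```bash
python3 - <<'E'
from h import *
ctrl.move_l([.4195,.0135,.17],vel=.2); ctrl.sleep(.2)
T=np.eye(4);T[:3,:3]=ctrl.current_eef_rot();T[:3,3]=ctrl.current_tool_pos();np.save("wl.npy",T);print(T)
a=ctrl.read_camera("wrist")[90:300,140:420];b=ctrl.read_camera("scene")[200:290,140:300]
a=cv2.resize(a,(400,300));b=cv2.resize(b,(400,225),interpolation=cv2.INTER_CUBIC)
c=np.zeros((300,800,3),np.uint8);c[:,:400]=a;c[:225,400:]=b;cv2.imwrite("pics/wl.png",c)
E
```

```text
[[-9.99997660e-01  5.03568695e-05 -2.16252429e-03  4.18816904e-01]
 [ 4.98466014e-05  9.99999971e-01  2.36012732e-04  1.35538146e-02]
 [ 2.16253611e-03  2.35904385e-04 -9.99997634e-01  1.68939549e-01]
 [ 0.00000000e+00  0.00000000e+00  0.00000000e+00  1.00000000e+00]]
```

View pics/wl.png

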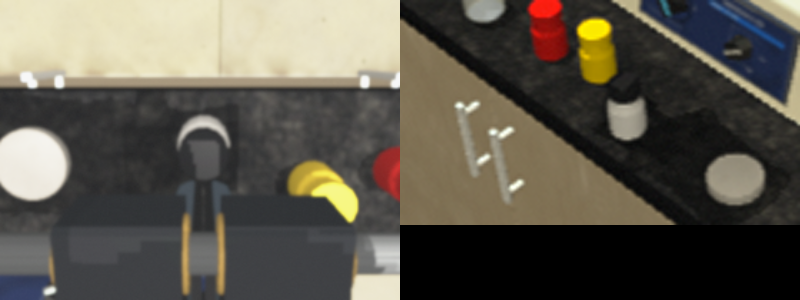

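The jar is still standing in place, although the fingers shut at z=.033. Either the tips or the jar are not where I think they are. A gentle touch on the lid with shut fingers will settle it.

```bash
python3 - <<'E'
from h import *
print(ctrl.current_grip_width(),unproj("scene",[[231.2,255.2]],0), unproj("scene",[[229.2,239]],.034))
ctrl.move_l([.4195,.0135,.09],vel=.2);ctrl.sleep(.2)
f0=ctrl.current_contact_force()
hit=ctrl.move_l([.4195,.0135,.05],vel=.02,contact_N=4)
print(hit,ctrl.current_tool_pos(),ctrl.current_contact_force()-f0)
a=ctrl.read_camera("scene")[180:290,140:320];b=ctrl.read_camera("wrist")[90:300,140:420]
c=np.zeros((300,800,3),np.uint8);c[:244,:400]=cv2.resize(a,(400,244),interpolation=cv2.INTER_CUBIC);c[:,400:]=cv2.resize(b,(400,300));cv2.imwrite("pics/tch.png",c)
ctrl.move_l([.4195,.0135,.12],vel=.2);print(ctrl.current_t())
E
```

```text
0.009558872130893584 [[0.41117262 0.00133615]] [[0.42830721 0.02441693]]
False [0.41955079 0.0134895  0.05007049] [-0.340514   -0.11379617  0.31256731]
24.1167
```

View pics/tch.png

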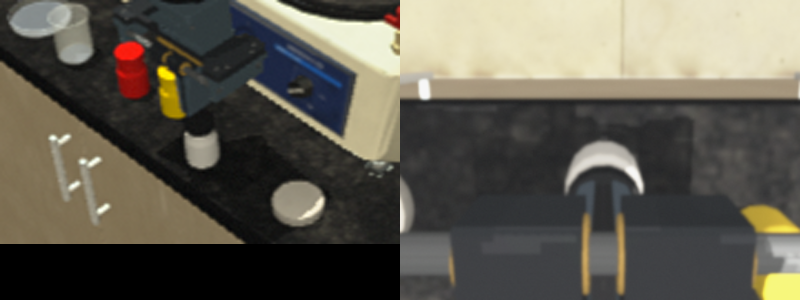

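The shut fingers at nominal z=.050 still don't touch the 68 mm lid, so the real tips are shorter than the nominal TCP. That means the compartment 4 probe wasn't deep enough to count. I'll measure the offset by touching the lid.

```bash
python3 - <<'E'
from h import *
ctrl.move_l([.4195,.0135,.05],vel=.2);ctrl.sleep(.2)
f0=ctrl.current_contact_force()
hit=ctrl.move_l([.4195,.0135,.012],vel=.02,contact_N=4)
print(hit,ctrl.current_tool_pos(),ctrl.current_contact_force()-f0,ctrl.current_wrist_torque())
ctrl.move_l([.4195,.0135,.12],vel=.25);print(ctrl.current_t())
E
```

```text
True [0.41949721 0.01349489 0.0326452 ] [-2.28329833  0.15173272 10.76319952] [ 0.03325124  0.03889987 -0.04595217]
26.3167
```

Contact came at nominal z=.0326 against a lid height of .068, so the tips sit 35.4 mm above the nominal TCP. The pictures agree: the fingers look about 36 mm short. I redo the probing with that correction.

```bash
cat >> h.py <<'E'
S=.0354   # real fingertip height above nominal TCP
E
python3 - <<'E'
from h import *
ctrl.goto([.38,-.24,.15],R(190))
ctrl.goto(cell(4,.125-S),RC)
for n in (4,3,2,1):
    ctrl.move_l(cell(n,.125-S),vel=.25)
    hit=ctrl.move_l(cell(n,.083-S),vel=.1,contact_N=10)
    if not hit: hit=ctrl.move_l(cell(n,.059-S),vel=.035,contact_N=6)
    p=ctrl.current_tool_pos()[2]+S;f=ctrl.current_contact_force()
    ctrl.move_l(cell(n,.125-S),vel=.25)
    print(n,hit,p,f,ctrl.current_t())
    if not hit or not .068<p<.082: break
E
```

```text
4 True 0.07608076964998103 [-2.29846859  2.67408247 15.15916959] 29.7667
3 False 0.05892871022605353 [ 0.35451864  0.59295319 -1.69603174] 31.975
```

Compartment 4 holds a jar: contact at 76 mm, exactly as it should be, which also confirms the offset. Compartment 3 is empty, with the tips passing 49 mm below the rim. Now I fetch the jar with the corrected height.

```bash
python3 - <<'E'
from h import *
ctrl.move_l(cell(3,.17-S),vel=.3)
ctrl.goto([.38,-.24,.14],R(190))
ctrl.command_gripper(.72)
ctrl.goto([.4195,.0135,.115-S],R(180))
hit=ctrl.move_l([.4195,.0135,.033-S],vel=.09,contact_N=8); print(hit,ctrl.current_tool_pos())
if not hit:
    ctrl.command_gripper(0.0);ctrl.sleep(.1)
    print(ctrl.current_grip_width()*91,ctrl.current_grasp_force())
    ctrl.move_l([.4195,.0135,.06-S],vel=.08)
    ctrl.sleep(.1)
    T=np.eye(4);T[:3,:3]=ctrl.current_eef_rot();T[:3,3]=ctrl.current_tool_pos();np.save("wg.npy",T)
    a=ctrl.read_camera("wrist")[90:300,140:420];b=ctrl.read_camera("scene")[180:290,140:320]
    c=np.zeros((300,800,3),np.uint8);c[:244,400:]=cv2.resize(b,(400,244),interpolation=cv2.INTER_CUBIC);c[:,:400]=cv2.resize(a,(400,300));cv2.imwrite("pics/wg.png",c)
print(ctrl.current_grip_width()*91,ctrl.current_grasp_force(),ctrl.current_contact_force(),ctrl.current_t())
E
```

```text
False [ 0.41978756  0.01336949 -0.00206003]
37.76887689779516 30.00307114678435
37.878936776582584 29.999361023074016 [0.16591791 0.17488107 0.02699919] 37.675
```

View pics/wg.png

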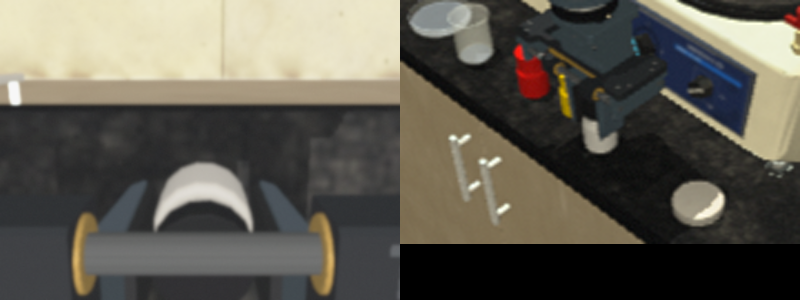

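The jar is held squarely at 30 N with a 38 mm opening, and it is upright between the pads. I carry it on the robot's side and lower it into compartment 3.

```bash
python3 - <<'E'
from h import *
ctrl.move_l([.4195,.0135,.17-S],vel=.2)
ctrl.goto([.38,-.24,.17-S],R(190))
ctrl.goto(cell(3,.165-S),RC); ctrl.sleep(.2)
print(ctrl.current_tool_pos(),ctrl.current_grip_width()*91,ctrl.current_t())
hit=ctrl.move_l(cell(3,.055-S),vel=.06,contact_N=12)
print(hit,ctrl.current_tool_pos()[2]+S,ctrl.current_contact_force())
if not hit:
    hit=ctrl.move_l(cell(3,.036-S),vel=.015,contact_N=4)
    print(hit,ctrl.current_tool_pos()[2]+S,ctrl.current_contact_force(),ctrl.current_grip_width()*91,ctrl.current_t())
E
```

```text
[ 0.53343701 -0.40279873  0.13010085] 38.06478522171641 40.4833
False 0.055161256945977906 [-0.10904484  0.78051542 -2.46577552]
True 0.041303578238553726 [2.17072682 1.46841345 5.28121451] 37.908862596449325 43.3417
```

Contact came at a tip height of .0413, where .041 was expected, so the jar is on the felt. I release and withdraw.

```bash
python3 - <<'E'
from h import *
ctrl.command_gripper(.58);ctrl.sleep(.2)
print(ctrl.current_grip_width(),ctrl.current_contact_force())
p=ctrl.current_tool_pos()
ctrl.move_l([p[0],p[1],.085-S],vel=.05); ctrl.move_l([p[0],p[1],.24-S],vel=.15)
print(ctrl.current_contact_force(),ctrl.current_t())
ctrl.goto([.40,-.28,.24],R(200));ctrl.sleep(.3)
s=ctrl.read_camera("scene");t=ctrl.read_camera("top")
c=np.zeros((460,800,3),np.uint8);c[:460,:400]=cv2.resize(s[200:361,290:430],(400,460),interpolation=cv2.INTER_CUBIC);c[:400,400:]=cv2.resize(t[165:265,345:445],(400,400),interpolation=cv2.INTER_CUBIC)
cv2.imwrite("pics/end.png",c);print(ctrl.current_t())
E
```

```text
0.5773457636429016 [-0.3811257   0.650143   -0.64261096]
[-0.2259705   0.54660825  0.86193054] 46.2
47.3667
```

View pics/end.png

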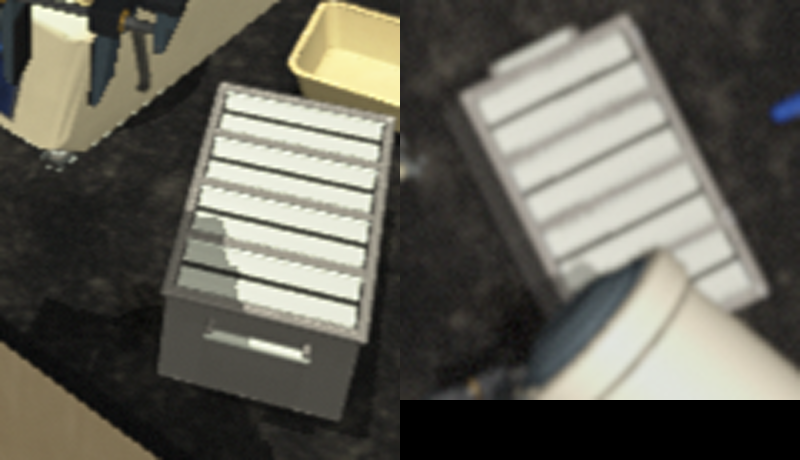

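The scene view (left half) shows all eight leaves shut and level, with compartment 3's slit at about (285,220), and the gripper empty and clear of the crate.

```bash
python3 -c "
from bench import ctrl
print(ctrl.sign_off())"
```

```text
the job is handed in; nothing more can be done
None
```

The loose jar is in compartment 3, the one I felt to be empty: it touched down at floor height, the leaves sprang shut, and I handed the job in at about 47 s. An early try closed on nothing because the real fingertips sit 35 mm short of the stated tool point, so I measured that offset by pressing lightly on the jar's lid and redid the probing before picking the jar up.

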